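Purge a wet plaster press mould with the hold-to-run air valve

TASK

The wet plaster mould on the air plate has to be purged with air, but the cover of its valve box is stuck down: put the screwdriver's blade into the notch at the front and lever the cover up with it, not with the fingers, swing the cover back past upright so that it stays open, and lay the screwdriver down flat on the bench. Then push the red valve lever down with the fingertips until the gauge needle stands in the green, never letting it run into the red, which would crack the mould. The lever springs back, so finish while still holding it down with the needle in the green, and leave everything else on the bench where it lies.

Things in the scene. Friction and masses are not known exactly. Their poses are not given: they have to be found in the camera images.
- air_station: fixed grey valve box, 150 x 140 x 79 mm high with its cover shut; to its right (-y) a round gauge and a 348 mm air plate with the white plaster mould (axis at local x +30, y -350, top at 120 mm). Origin: on the bench under the centre of the box. Local x from its notched front to its hinge side (away from the robot), y left, z up. Open under the cover: inside 142 x 132 mm, floor at 20 mm
- pry_notch (a point): centre of the pry notch in the top of the box's front wall, on the outer face, 67.5 mm above the bench: 22 mm wide, 15 mm high, from the sill at 60 mm to the cover's underside at 75 mm. A blade goes in level along the station's +x; the first 45 mm inside are free. A steel tab of the cover, 30 mm wide and flared up, sticks out 14 mm above it
- cover_hinge (a point): middle of the cover's hinge line, at the top of the box's back wall, 79 mm above the bench; the line runs along the station's y. The shut cover's top is level with it; the cover is 4 mm thick, its front edge 152 mm from the hinge
- cover (a joint): angle of the grey steel cover (0.18 to 0.34 kg), rad: 0 = shut, grows as its front edge rises and swings back, 1.57 = upright, 1.95 = stop. The hinge is stiff (0.12 N m): past upright the cover stays, from small angles it falls shut. Lifting takes about 1.7 to 2.5 N at the front edge
- lever_pad (a point): middle of the top of the red pad (36 mm along x, 40 mm along y) on the valve lever inside the box; at rest 64 mm above the bench, 52 mm in front of the lever's pivot, which runs along the station's y, 50 mm above the bench and 45 mm behind the box's centre
- valve_lever (a joint): angle of the sprung valve lever, rad: 0 = up, at rest; grows as the pad is pushed down; stop at 0.50. 0.10 rad is about 5.3 mm at the pad. The spring needs 2 to 3 N at the pad to start, 7 N in mid green, 11 N at the stop, and returns the lever to 0
- gauge_needle (a joint): clockwise turn of the black gauge needle from its rest at lower left, in rad; it is always 9 times the lever angle. The green band runs from 1.80 to 2.88 (about the top of the dial), the red one from 3.60 to 4.50
- screwdriver: red-handled screwdriver, 190 mm long, lying flat on the bench. Origin: under the middle of its length, at the bench side; its axis is 13 mm above the origin along local z. The handle, 26 mm thick, reaches from local y 0 to +95 mm; the round shaft, 7 mm thick, from y 0 to the tip of the blade at y -95 mm
- wooden_rib: bystander: wooden rib 55 x 99 x 6 mm, origin under its centre
- rubber_kidney: bystander: red rubber kidney 40 x 99 x 8 mm, origin under its centre
- bisque_cup_0: bystander: unglazed cup 68 mm wide, 62 mm high, origin under its centre
- pencil: bystander: yellow pencil 8 x 170 x 7 mm, origin under its centre

How it is judged (in metres and radians):
On the way, in this order (a step that is already met when the one before it is completed fails the run):
1. the cover is levered up off its seat by the screwdriver (value of joint cover above 0.12 rad and contact force between screwdriver and cover above 0.3 N), for 0.05 s.
2. the cover stands open past upright (value of joint cover above 1.58 rad), for 0.2 s.
3. the screwdriver lies flat on the bench, let go, the cover still open (height (world z) of screwdriver below 0.035 m and angle between screwdriver's own y axis and vertical between 1.4 and 1.74 rad and contact force between the fingers and screwdriver below 0.05 N and linear speed of screwdriver below 0.02 m/s and value of joint cover above 1.58 rad), for 0.2 s.
At the end, for the whole second after the job is handed in: the program has ended with the fingers still pressing the valve lever (more than 2 N) and the needle in the green (1.80 to 2.88 rad) through the last second; the cover stands open past upright (more than 1.58 rad); the screwdriver lies flat on the bench, untouched and at rest (all of step 3 and value of joint gauge_needle between 1.8 and 2.88 rad and contact force between the fingers and valve_lever above 2 N and height (world z) of screwdriver above -0.01 m and contact force between screwdriver and valve_lever below 0.05 N); the arm keeps its last pose, push and grip.
It fails at once if the needle runs into the red (value of joint gauge_needle above 3.6 rad).
It fails at once if the fingers, not the blade, lift the cover off its seat (value of joint cover between 0.03 and 0.3 rad and contact force between the fingers and cover above 1 N).
It fails at once if a bystander is pushed more than 30 mm (distance of any of wooden_rib, rubber_kidney, pencil, bisque_cup_0 from where it was at the start of the episode above 0.03 m).
It also fails if it takes over 61 s, if anything falls off the work surface, if the arm or the gripper's body presses on something with over 40 N, if the wrist force passes 120 N, or if a joint passes its speed limit or range.

ROBOT

A 6-joint arm with a two-finger parallel gripper is mounted at the origin on a cart in front of the work surface, level with it; the furniture and walls round the work are solid. World frame = base frame: x ahead of the robot, y to its left, z up, the work surface at z = 0. Lengths are in mm, angles in rad, forces in N, time in s.
With the tool pointing down it reaches from about 400 to 925 mm from the base axis. Payload 12.5 kg.
Tool frame: the origin (TCP) lies midway between the tips of the shut fingers; the grasp point (between the pads) lies 19 mm behind it; z points along the fingers, y is the line along which they close (so a half turn about z gives the same grasp; the last joint's range is limited). The gripper opens to 95 mm and grips with 3 to 60 N. Pads are 20 mm wide; open, the fingers measure 119 mm over their backs; the gripper's body (75 mm by 180 mm) begins 59 mm behind the grasp point.
Start: joints at [-1.288, 0.491, 1.559, -0, 1.092, -0.106], TCP at [236.948, -578.362, 214.661] pointing down, gripper open.
Joint ranges: [-3.1, 3.1], [-0.84, 2.19], [0.05, 2.79], [-1.13, 4.28], [0.06, 2.93], [-2.69, 2.69]. Speed limits (rad/s): [2.22, 2.22, 2.79, 3.14, 3.14, 3.14].

INTERFACE

Orientations are given as [roll, pitch, yaw] about the fixed x, y, z axes, in that order (R = Rz(yaw) Ry(pitch) Rx(roll)).
In Python, from cell import * gives the robot as it stands.
- The arm moves only by the tool servo_tool, never from a script. Its argument "moves" is one flat list of numbers, 5 for each row, row after row: the shift along the world's x, y, z as a fraction of full scale, then the turn about the world's z as a fraction of full scale, then the opening, from 0 (shut) to 1 (fully open). A call has 1 to 12 rows; each row is the pose to reach, as a shift and turn from the pose commanded when the call began, turning the shorter way round; what a row does not reach only later rows make up. Full scale, the value 1, is 400 mm for a shift and 180 degrees for a turn. A row lasts 1/12 s, in which the tool goes at most 41.7 mm and 7.16 degrees, less where a joint would pass 70% of its speed; a pose out of reach is approached as far as the arm can. A call with a number of a shift or a turn outside -1 to 1 is refused whole. A call with a gripper value outside its range is refused whole. The fingers move at their own pace and stop on an object; the grip force is fixed at half the most. Time passes only in rows, so rows that repeat a pose let the fingers close. It gives the time, the measured TCP pose, the force, the opening and the grip force at its end, in the units of the state.
- state(): the state, without advancing time (a new reading comes with each control period).
- read_camera(name): name is "scene" or "side" or "wrist"; returns (picture, depth): 384x512x3 uint8, blue, green, red; 384x512 float32, mm along the optical axis (not along the pixel's ray), 0 where there is no reading.
- get_calibration(name): a dict with "K" (3x3 intrinsics, pixels), "k1" (the pictures are not rectified: a ray, as slopes to the right and down, at radius r is drawn at 1 + k1 r^2 times it, then the intrinsics apply), "R" (3x3) and "t" (3): a world point X has camera coordinates R X + t. Camera axes: x right, y down, z forward; pixel columns grow to the right and rows downward; lengths in mm; the calibration is good to about 2 mm. A picture is of the moment at which its call begins: read the wrist's pose just before it. get_calibration takes no time and is no camera call; for the wrist camera it gives the pose at the moment of the call.
- job_done(): hands the job in; it is judged then, once.
The state is a dict: "t": time; "joints": joint angles; "qvel": joint speeds; "tau": joint torques, N m; "eef_pos": TCP position; "tcp_rot": TCP orientation; "ft_force": force on the tool from outside, world axes, zero at the start; "moment": the same for the moment, N m; "opening": opening from 0.0 (shut) to 1.0 (fully open); "grip_force": force on a finger pad.
Only numpy, scipy, OpenCV 4.12 (cv2) and the standard library are available. Lean on these libraries where they do the work, as an engineer would, in place of code of your own. Each camera call takes 0.05 s, during which the arm holds its last target. There are 200 camera calls.

## Working session

There is one attempt and no reset: what is moved stays moved. The work goes in short steps, Python scripts to look and compute and a tool call to move; the robot and the scene stay as the last step left them, time stands still between calls to the robot, and variables do not carry over. Pictures are saved under pics/ and viewed, at most 10 in all, crops included, and the job is handed in when it is done.

Besides the shell and the picture viewer there is one more tool, called after "Emit:" in YAML: its name, and indented under it one key for each argument. servo_tool: Moves the arm, as the interface text tells. Its arguments: {"type":"object","properties":{"moves":{"type":"array"}},"required":["moves"]}

```bash
mkdir -p pics; ls
python3 - <<'E'
from cell import *
import cv2,numpy as np
s=state();print(s['t'],s['eef_pos'],s['tcp_rot'],s['opening'],s['ft_force'])
a,d=read_camera("scene");b,e=read_camera("side")
np.savez('v0.npz',a=a,d=d,b=b,e=e)
for n in("scene","side"):
  c=get_calibration(n);print(n,c)
cv2.imwrite('pics/a.png',a);cv2.imwrite('pics/b.png',b)
E
```

```text
pics
0.0 [ 236.86596639 -578.12562028  214.07211323] [-3.14053960e+00 -9.46298655e-05  3.88777842e-01] 1.0004403537543218 [0.5654816  0.22807484 0.23172804]
scene {'K': array([[391.81450942,   0.        , 263.52005682],
       [  0.        , 391.81450942, 191.10446931],
       [  0.        ,   0.        ,   1.        ]]), 'k1': 0.018809506040100128, 'R': array([[-0.61901783, -0.78532952,  0.00863013],
       [-0.60235661,  0.46768512, -0.64686717],
       [ 0.5039677 , -0.40562073, -0.76255385]]), 't': array([466.06564987, 288.27412838, 847.2888519 ])}
side {'K': array([[486.76464797,   0.        , 261.85754612],
       [  0.        , 486.76464797, 193.46835814],
       [  0.        ,   0.        ,   1.        ]]), 'k1': -0.05446216043784644, 'R': array([[-0.9932542 , -0.11434634, -0.01926168],
       [-0.02883438,  0.40444758, -0.91410652],
       [ 0.11231508, -0.90738474, -0.40501636]]), 't': array([ 534.54467244,   27.45387294, 1545.26629902])}
```

View pics/a.png

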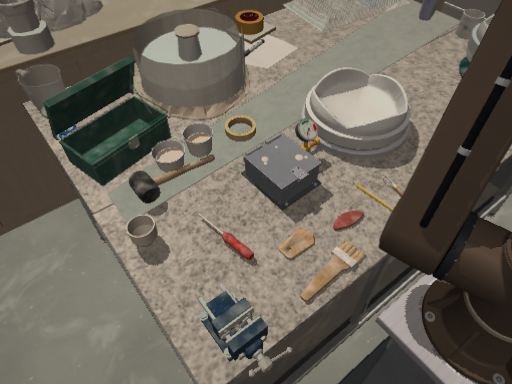

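View pics/b.png

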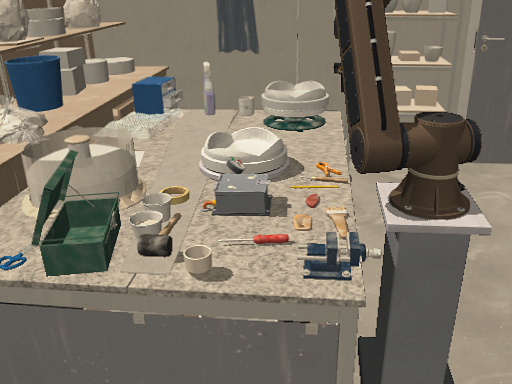

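The scene picture shows the box's top around (283,160) with the notched side towards lower-left, the screwdriver from tip (200,216) to handle end (252,257), the rib at (297,243), kidney (348,220), cup (142,230), pencil (373,196) and gauge (306,130). The side picture shows the box at (243,195) and screwdriver from (220,242) to (292,239).

```bash
cat > h.py <<'E'
import numpy as np,cv2
from cell import *
def ray(c,uv):
    K=c['K'];x=np.array([(uv[0]-K[0,2])/K[0,0],(uv[1]-K[1,2])/K[1,1]]);p=x.copy()
    for _ in range(9):p=x/(1+c['k1']*(p@p))
    return c['R'].T@np.r_[p,1],-c['R'].T@c['t']
def plane(c,uv,z):
    d,o=ray(c,uv);return o+d*(z-o[2])/d[2]
def cloud(c,D):
    K=c['K'];v,u=np.nonzero(D>0)
    p=cv2.undistortPoints(np.c_[u,v].astype(np.float64)[:,None],K,np.r_[c['k1'],0,0,0])[:,0]
    z=D[v,u];X=(np.c_[p*z[:,None],z]-c['t'])@c['R'];o=np.full(D.shape+(3,),np.nan);o[v,u]=X;return o
E
python3 - <<'E'
from h import *
f=np.load('v0.npz')
for n,i,dd in(("scene",'a','d'),("side",'b','e')):
    c=get_calibration(n);im=f[i];P=cloud(c,f[dd])
    hsv=cv2.cvtColor(im,cv2.COLOR_BGR2HSV)
    m=(((hsv[...,0]<6)|(hsv[...,0]>172))&(hsv[...,1]>150)&(hsv[...,2]>80)).astype(np.uint8)
    k,l,st,ce=cv2.connectedComponentsWithStats(m)
    for j in range(1,k):
        if st[j,4]>60:
            v,u=np.nonzero(l==j);q=P[v,u];r=cv2.minAreaRect(np.c_[u,v].astype(np.float32))
            pw=np.array([plane(c,(a,b),13)[:2] for a,b in zip(u,v)])
            w=cv2.minAreaRect(pw.astype(np.float32))
            e=np.linalg.svd(pw-pw.mean(0),full_matrices=0)[2][0];s=(pw-pw.mean(0))@e
            print(n,ce[j].round(),st[j,4],'plane13',pw.mean(0).round(1),w,'ax',e.round(3),np.percentile(s,[0,100]).round(1),'cloud',np.nanmedian(q,0).round(1))
    # box top
    X=P.reshape(-1,3);s=(np.abs(P[...,2]-79)<5)&(hsv[...,1]<70)&(hsv[...,2]<150)
    k,l,st,ce=cv2.connectedComponentsWithStats(s.astype(np.uint8))
    for j in range(1,k):
        if st[j,4]>300: 
            q=P[l==j];print(n,'top',ce[j].round(),st[j,4],np.median(q,0).round(1),cv2.minAreaRect(q[:,:2].astype(np.float32)))
    for uv in ([(200,216),(297,243),(348,220),(142,240),(373,196)] if n=="scene" else [(220,242),(302,222),(313,200),(198,268),(315,187)]):
        print(uv,plane(c,uv,6).round())
big=cv2.resize(f['a'][110:300,120:400],None,fx=2.8,fy=2.8,interpolation=cv2.INTER_CUBIC);cv2.imwrite('pics/c.png',big)
E
```

```text
scene [346. 218.] 73 plane13 [372.3  29.6] ((371.2840881347656, 33.09888458251953), (25.613204956054688, 38.268672943115234), 51.9571418762207) ax [-0.876  0.483] [-15.9  22.6] cloud [375.7  27.    7.9]
scene [236. 245.] 189 plane13 [479.8 301.4] ((478.1378173828125, 300.8143615722656), (90.47687530517578, 22.768888473510742), 7.1257429122924805) ax [-0.996 -0.093] [-43.7  47.1] cloud [478.8 304.6  21.2]
scene top [281. 161.] 2184 [585.4  73.   78.5] ((585.4830932617188, 67.85882568359375), (169.19778442382812, 148.0699462890625), 2.692046880722046)
(200, 216) [613. 321.   6.]
(297, 243) [396. 176.   6.]
(348, 220) [367.  25.   6.]
(142, 240) [639. 473.   6.]
(373, 196) [382. -88.   6.]
side [271. 239.] 242 plane13 [478.8 298.8] ((479.2691345214844, 297.49993896484375), (91.77262878417969, 45.663597106933594), 9.83909797668457) ax [0.989 0.147] [-45.3  46. ] cloud [477.9 308.4  18.6]
side top [240. 187.] 403 [588.3 111.1  80.1] ((590.6155395507812, 80.7608642578125), (135.13760375976562, 163.18678283691406), 87.29546356201172)
(220, 242) [616. 317.   6.]
(302, 222) [399. 181.   6.]
(313, 200) [370.  24.   6.]
(198, 268) [646. 450.   6.]
(315, 187) [365. -83.   6.]
```

View pics/c.png

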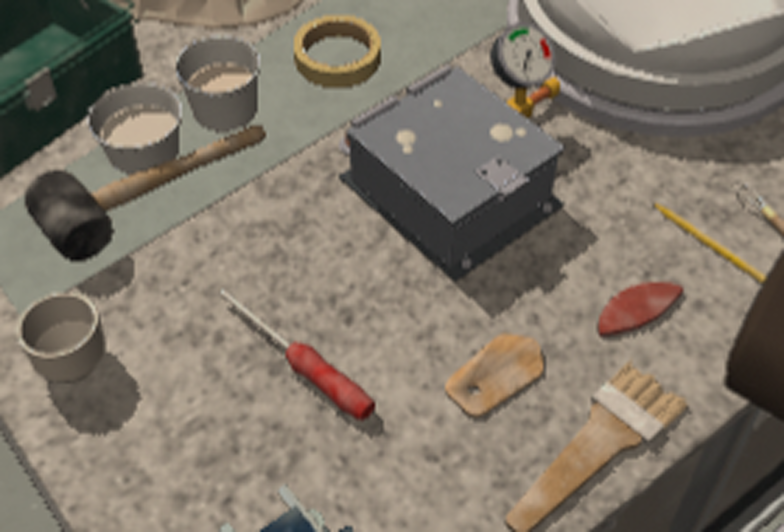

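The crop shows the cover with corners at about (562,147), (455,220), (348,130), (455,68), the steel tab at (502,175) facing the robot, hinges along the upper-left edge, and the gauge needle at lower left.

Run:
```python
from h import *
f=np.load('v0.npz');c=get_calibration("scene")
g=lambda x,y:(x/2.8-.32+120,y/2.8-.32+110)
pts=[plane(c,g(*p),79) for p in[(562,147),(455,220),(348,130),(455,68)]]
for p in pts:print(p.round(1))
fr,fl,bl,br=[p[:2] for p in pts]
print('ctr',np.mean(pts,0),'yaws',[np.arctan2(*(v[::-1])) for v in(bl-fl,br-fr)],[np.arctan2(-v[0],v[1]) for v in(fl-fr,bl-br)])
print('lens',[np.linalg.norm(v) for v in(bl-fl,br-fr,fl-fr,bl-br)],'tab',plane(c,g(502,178),80))
# refined: depth clouds of top, robust edges
for n,dd in(("scene",'d'),("side",'e')):
    c=get_calibration(n);P=cloud(c,f[dd]);q=P[(abs(P[...,2]-79)<4)&(abs(P[...,0]-586)<105)&(abs(P[...,1]-75)<95)]
    for lo in range(500,680,20):
        s=q[(q[:,0]>=lo)&(q[:,0]<lo+20),1]
        if len(s)>5:print(n,'x',lo,len(s),np.percentile(s,[2,98]).round(1))
    for lo in range(-10,165,20):
        s=q[(q[:,1]>=lo)&(q[:,1]<lo+20),0]
        if len(s)>5:print(n,'y',lo,len(s),np.percentile(s,[2,98]).round(1))
# screwdriver shaft: brightness profile points
c=get_calibration("scene")
for p in [(222,293),(255,322),(285,346),(295,353),(368,410)]:print(p,plane(c,g(*p),13).round(1))
```

```text
[516.9  -7.1  79. ]
[509.  133.1  79. ]
[660.8 141.   79. ]
[666.2   1.2  79. ]
ctr [588.23396618  67.02938857  79.        ] yaws [np.float64(0.052143356921341984), np.float64(0.05545863210283854)] [np.float64(0.05581443912606377), np.float64(0.038897336114926725)]
lens [np.float64(151.96527985738268), np.float64(149.59668113909387), np.float64(140.44340242475482), np.float64(139.95878100225613)] tab [521.11131419  65.86232598  80.        ]
scene x 500 190 [ -3.2 135.7]
scene x 520 317 [ -4.4 137.4]
scene x 540 297 [ -3.2 137.4]
scene x 560 287 [ -3.2 138.9]
scene x 580 289 [ -1.8 139.3]
scene x 600 287 [ -1.7 140. ]
scene x 620 266 [-1.000e-01  1.413e+02]
scene x 640 266 [ -0.  140.9]
scene x 660 90 [  0.2 132.9]
scene y -10 213 [515.3 664.3]
scene y 10 296 [515.5 664.4]
scene y 30 293 [513.6 664.1]
scene y 50 325 [505.8 664.8]
scene y 70 311 [509.7 661.6]
scene y 90 322 [511.3 660.7]
scene y 110 331 [510.4 661.5]
scene y 130 198 [511.9 659.7]
side x 500 44 [ 14.1 138.2]
side x 520 123 [ -6.3 141. ]
side x 540 122 [ -3.1 139.3]
side x 560 123 [ -1.5 142.7]
side x 580 123 [  0.4 142.9]
side x 600 123 [ -1.4 143.3]
side x 620 119 [  2.  144.5]
side x 640 117 [  2.3 144.5]
side x 660 49 [  9.4 143.1]
side y -10 75 [521.3 661.3]
side y 10 109 [520.2 667. ]
side y 30 103 [518.4 664.6]
side y 50 126 [513.3 670.3]
side y 70 121 [513.9 663.3]
side y 90 132 [516.9 662.1]
side y 110 124 [516.4 661.8]
side y 130 152 [514.8 666.3]
(222, 293) [614.8 322.2  13. ]
(255, 322) [568.5 316.2  13. ]
(285, 346) [530.1 309.5  13. ]
(295, 353) [518.5 306.7  13. ]
(368, 410) [432.3 290.7  13. ]
```

Emit:
servo_tool:
  moves: [0.7, 0.7, 0.05, -0.07, 1, 0.7, 0.7, 0.05, -0.07, 1, 0.7, 0.7, 0.05, -0.07, 1, 0.7, 0.7, 0.05, -0.07, 1, 0.7, 0.7, 0.05, -0.07, 1, 0.7, 0.7, 0.05, -0.07, 1, 0.7, 0.7, 0.05, -0.07, 1, 0.7, 0.7, 0.05, -0.07, 1, 0.7, 0.7, 0.05, -0.07, 1, 0.7, 1, 0.05, -0.07, 1, 0.7, 1, 0.05, -0.07, 1, 0.7, 1, 0.05, -0.07, 1]

```text
t: 1.1
eef_pos: [515.6, -187.6, 234.1]
tcp_rot: [-3.141, 0.001, 0.169]
ft_force: [0.7, 0.4, 0.5]
opening: 1.001
grip_force: 0.0
```

Emit:
servo_tool:
  moves: [-0.05, 1, 0, 0, 1, -0.05, 1, 0, 0, 1, -0.05, 1, 0, 0, 1, -0.05, 1, 0, 0, 1, -0.05, 1, 0, 0, 1, -0.05, 1, 0, 0, 1, -0.05, 1, 0, 0, 1, -0.05, 1, 0, 0, 1, -0.05, 1, 0, 0, 1, -0.05, 1, 0, 0, 1, -0.05, 1, 0, 0, 1, -0.05, 1, 0, 0, 1]

```text
t: 2.1
eef_pos: [495.2, 211.4, 234.2]
tcp_rot: [3.141, 0.001, 0.172]
ft_force: [-0.4, -1.1, -0.1]
opening: 1.001
grip_force: 0.0
```

Emit:
servo_tool:
  moves: [0, 0.225, -0.25, 0, 1, 0, 0.225, -0.25, 0, 1, 0, 0.225, -0.25, 0, 1, 0, 0.225, -0.25, 0, 1, 0, 0.225, -0.25, 0, 1, 0, 0.225, -0.25, 0, 1]

```text
t: 2.6
eef_pos: [496.0, 299.3, 134.9]
tcp_rot: [3.141, 0.001, 0.169]
ft_force: [-0.4, -0.7, 0.8]
opening: 1.0
grip_force: 0.0
```

```bash
cat > w.py <<'E'
from h import *
s=state();c=get_calibration("wrist");a,d=read_camera("wrist");cv2.imwrite('pics/d.png',a);np.savez('v1.npz',a=a,d=d)
print(s['eef_pos'],s['tcp_rot'],c['t'],c['R'])
hsv=cv2.cvtColor(a,cv2.COLOR_BGR2HSV)
m=(((hsv[...,0]<6)|(hsv[...,0]>172))&(hsv[...,1]>150)&(hsv[...,2]>60)).astype(np.uint8)
k,l,st,ce=cv2.connectedComponentsWithStats(m);j=1+st[1:,4].argmax();v,u=np.nonzero(l==j);print(st[j])
pw=np.array([plane(c,(x,y),13)[:2] for x,y in zip(u[::5],v[::5])]);e=np.linalg.svd(pw-pw.mean(0),full_matrices=0)[2][0];t=(pw-pw.mean(0))@e
print(pw.mean(0),e,np.arctan2(e[1],e[0]),t.min(),t.max())
E
python3 w.py
```

```text
[495.98692458 299.26952861 134.88173566] [3.14112846e+00 5.32513352e-04 1.68682297e-01] [210.22815124 511.85301217 453.22025284] [[ 0.16932651 -0.98555947  0.00103568]
 [-0.95218861 -0.16332182  0.25819146]
 [-0.25429389 -0.04470482 -0.96609321]]
[ 232  155   24   75 1025]
[489.31400428 301.58105253] [-0.99984654 -0.01751832] -3.1240734415152063 -34.87098843451945 40.51142247730394
```

View pics/d.png

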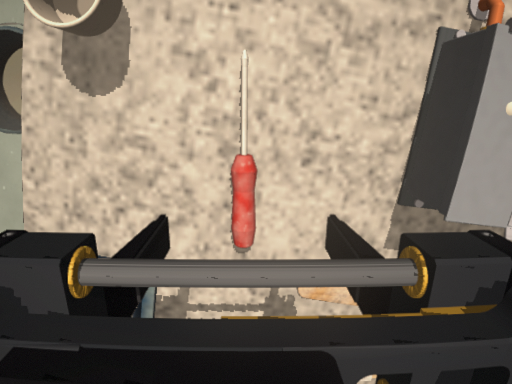

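The wrist view shows the screwdriver nearly vertical in the image: tip (245,48), handle front (245,155), handle end (243,248); it is aligned with the tool's axis.

Run:
```python
from h import *
c=get_calibration("wrist")
p=[plane(c,q,13) for q in[(245,48),(244.5,155),(243,249)]]
for x in p:print(x.round(1))
d=(p[0]-p[2])[:2];print(np.hypot(*d),np.arctan2(d[1],d[0]),np.array(p[1])-28*np.r_[d,0]/np.hypot(*d))
```

```text
[619.9 321.7  13. ]
[523.7 305.9  13. ]
[425.  290.8  13. ]
197.38642135647802 0.15697844412873418 [496.06449848 301.49161405  13.        ]
```

Emit:
servo_tool:
  moves: [0, 0.005, -0.15, -0.004, 1, 0, 0.005, -0.25, -0.004, 1, 0, 0.005, -0.32, -0.004, 1, 0, 0.005, -0.322, -0.004, 1, 0, 0.005, -0.322, -0.004, 1]

```text
t: 3.07
eef_pos: [495.8, 301.1, 5.8]
tcp_rot: [3.141, 0.002, 0.155]
ft_force: [0.1, 0.3, -0.2]
opening: 1.002
grip_force: 0.0
```

Close, letting the fingers settle.

Emit:
servo_tool:
  moves: [0, 0, -0.004, 0, 0, 0, 0, -0.004, 0, 0, 0, 0, -0.004, 0, 0, 0, 0, -0.004, 0, 0, 0, 0, -0.004, 0, 0, 0, 0, -0.004, 0, 0, 0, 0, -0.004, 0, 0, 0, 0, -0.004, 0, 0, 0, 0, -0.004, 0, 0, 0, 0, -0.004, 0, 0]

```text
t: 3.9
eef_pos: [495.6, 302.3, 4.1]
tcp_rot: [3.141, 0.0, 0.156]
ft_force: [0.0, 0.4, -0.1]
opening: 0.355
grip_force: 0.0
```

Emit:
servo_tool:
  moves: [0, 0, 0, 0, 0, 0, 0, 0, 0, 0, 0, 0, 0, 0, 0, 0, 0, 0, 0, 0, 0, 0, 0, 0, 0]

```text
t: 4.32
eef_pos: [495.6, 302.3, 4.1]
tcp_rot: [3.141, 0.0, 0.156]
ft_force: [-0.1, 0.9, -0.7]
opening: 0.264
grip_force: 30.0
```

Emit:
servo_tool:
  moves: [0, 0, 0, 0, 0.5, 0, 0, 0, 0, 0.5, 0, 0, 0, 0, 0.5, 0, 0, 0, 0, 0.5, 0.06, 0.01, 0, 0, 0.5, 0.118, 0.019, 0, 0, 0.5, 0.118, 0.019, 0, 0, 0.5, 0.118, 0.019, 0, 0, 0, 0.118, 0.019, 0, 0, 0, 0.118, 0.019, 0, 0, 0, 0.118, 0.019, 0, 0, 0, 0.118, 0.019, 0, 0, 0]

```text
t: 5.32
eef_pos: [542.3, 309.9, 4.2]
tcp_rot: [3.141, 0.0, 0.157]
ft_force: [-0.1, 0.2, 0.1]
opening: 0.206
grip_force: 0.0
```

Emit:
servo_tool:
  moves: [0, 0, 0, 0, 0, 0, 0, 0, 0, 0, 0, 0, 0, 0, 0, 0, 0, 0, 0, 0, 0, 0, 0, 0, 0]

```text
t: 5.73
eef_pos: [542.7, 309.9, 4.2]
tcp_rot: [3.142, 0.0, 0.156]
ft_force: [-1.1, 0.4, 1.8]
opening: 0.06
grip_force: 30.0
```

Emit:
servo_tool:
  moves: [0, 0, 0.08, 0, 0, 0, 0, 0.16, 0, 0, -0.04, -0.08, 0.24, 0, 0, -0.08, -0.16, 0.24, -0.034, 0, -0.12, -0.24, 0.24, -0.034, 0, -0.17, -0.33, 0.24, -0.034, 0, -0.22, -0.42, 0.24, -0.034, 0, -0.27, -0.51, 0.24, -0.034, 0, -0.31, -0.59, 0.24, -0.034, 0, -0.326, -0.625, 0.24, -0.034, 0, -0.326, -0.625, 0.19, -0.034, 0, -0.326, -0.625, 0.19, -0.034, 0]

```text
t: 6.73
eef_pos: [411.6, 59.0, 78.9]
tcp_rot: [3.142, 0.002, 0.047]
ft_force: [-0.9, 1.0, -1.5]
opening: 0.063
grip_force: 30.0
```

Run:
```python
from h import *
s=state();c=get_calibration("wrist");a,d=read_camera("wrist");b,e=read_camera("side");a2,d2=read_camera("scene");np.savez('v2.npz',a=a,d=d,b=b,e=e,a2=a2,d2=d2)
print(s['eef_pos'],s['tcp_rot'])
sc=cv2.resize(a2[120:240,220:400],None,fx=2.13,fy=2.13,interpolation=cv2.INTER_CUBIC)
cv2.imwrite('pics/e.png',np.hstack([a,cv2.copyMakeBorder(sc[:,:280],0,384-sc.shape[0],0,0,0)]))
```

```text
[411.6401129   59.01407407  78.90583407] [3.14157846e+00 1.66492787e-03 4.73858849e-02]
```

View pics/e.png

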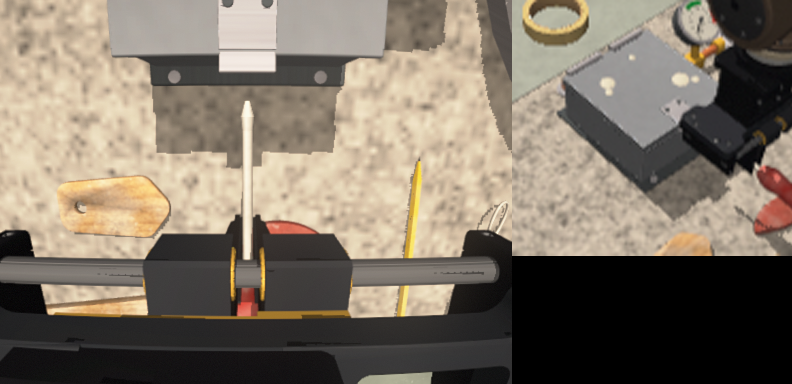

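The wrist view shows the blade tip at (248,102), the tab's outer edge at row 72 spanning columns 219–275, and the cover's front edge at row 55 from column 108 to 387: blade and notch are lined up.

Run:
```python
from h import *
c=get_calibration("wrist")
f=np.load('v2.npz');P=cloud(c,f['d'])
for n,q,z in[('tip',(248,102),87.7),('shaft',(247.5,230),87.7),('tabL',(219,72),82),('tabR',(275,72),82),('fl',(109,56),79),('fr',(387,54),79)]:print(n,plane(c,q,z).round(1),P[int(q[1])-3 if n[0]!='s' else int(q[1]),int(q[0])].round(1))
print(P[98:112,248].round(1)); print('shaft depth',P[120:220:20,248].round(1)); print('tab',P[60:76:2,247].round(1))
```

```text
tip [488.   63.   87.7] [492.   63.    2.1]
shaft [416.7  59.6  87.7] [418.5  60.   92.1]
tabL [502.8  79.1  82. ] [503.9  78.9  85.1]
tabR [504.3  49.6  82. ] [505.6  49.8  83.9]
fl [509.2 139.2  79. ] [522.5 173.1   1.9]
fr [518.  -10.5  79. ] [534.8 -42.6   3.4]
[[492.8  63.    1.6]
 [492.   63.    2.1]
 [491.3  63.    1. ]
 [488.4  63.1  92.1]
 [487.9  63.   92.6]
 [487.4  63.   93.7]
 [486.9  63.   93. ]
 [486.4  63.   93.8]
 [485.9  62.9  93. ]
 [485.4  62.9  93.1]
 [484.9  62.9  93.4]
 [484.4  62.9  94. ]
 [483.9  62.8  92.5]
 [483.5  62.8  93.4]]
shaft depth [[479.   62.6  95.1]
 [468.8  62.1  93.2]
 [458.3  61.5  92.5]
 [447.6  60.9  93.2]
 [436.5  60.4  93.3]]
tab [[509.5  64.7  81.9]
 [508.5  64.6  82.4]
 [507.2  64.5  83.9]
 [506.2  64.5  84.2]
 [505.4  64.4  83.2]
 [504.1  64.4  85.5]
 [503.2  64.3  84.1]
 [510.2  64.7   8.9]]
```

Emit:
servo_tool:
  moves: [0, 0.002, -0.03, 0, 0, 0, 0.002, -0.052, 0, 0, 0, 0.002, -0.052, 0, 0, 0, 0.002, -0.052, 0, 0, 0.03, 0.0035, -0.052, 0, 0, 0.06, 0.005, -0.052, 0, 0, 0.09, 0.0065, -0.052, 0, 0, 0.09, 0.0065, -0.052, 0, 0]

```text
t: 7.55
eef_pos: [450.8, 62.8, 60.3]
tcp_rot: [3.141, -0.003, 0.05]
ft_force: [0.5, -0.0, -0.7]
opening: 0.06
grip_force: 30.0
```

Emit:
servo_tool:
  moves: [0, 0, -0.004, 0, 0, 0.02, 0.001, -0.004, 0, 0, 0.045, 0.002, -0.004, 0, 0, 0.045, 0.002, -0.004, 0, 0, 0.045, 0.002, -0.004, 0, 0]

```text
t: 7.97
eef_pos: [466.8, 63.3, 57.8]
tcp_rot: [3.141, -0.0, 0.049]
ft_force: [-0.4, 0.1, -1.0]
opening: 0.061
grip_force: 30.0
```

Run:
```python
from h import *
s=state();c=get_calibration("wrist");a,d=read_camera("wrist")
print(s['eef_pos'],s['ft_force'],s['moment'])
cv2.imwrite('pics/f.png',a[:300])
P=cloud(c,d);print('shaft',P[120:240:15,248].round(1))
```

```text
[466.84281436  63.31401409  57.76488754] [-0.41209521  0.06672373 -1.03193949] [ 0.05701133 -0.02161072 -0.02337748]
shaft [[533.4  65.7  80.2]
 [526.3  65.4  80.4]
 [519.1  65.   80.4]
 [511.6  64.6  80.4]
 [504.3  64.2  81.5]
 [493.5  63.7  70.7]
 [484.7  63.2  70.1]
 [475.8  62.7  69.8]]
```

View pics/f.png

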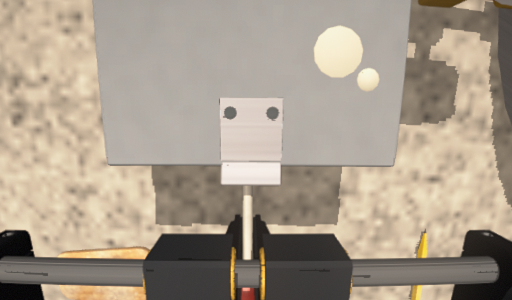

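Emit:
servo_tool:
  moves: [0, 0, 0.013, 0, 0, 0, 0, 0.025, 0, 0, 0.001, 0, 0.036, 0, 0, 0.002, 0, 0.047, 0, 0, 0.002, 0, 0.058, 0, 0, 0.002, 0, 0.058, 0, 0]

```text
t: 8.52
eef_pos: [467.4, 63.3, 81.8]
tcp_rot: [3.141, -0.001, 0.05]
ft_force: [-1.2, -0.1, -2.9]
opening: 0.062
grip_force: 30.0
```

```bash
cat > ang.py <<'E'
from h import *
f0=np.array([588,68.5]);u=np.array([np.cos(.05),np.sin(.05)]);w=np.array([-u[1],u[0]])
def look():
    s=state();print(s['t'],s['eef_pos'].round(1),s['ft_force'].round(1),s['moment'].round(2))
    for n in("wrist","scene","side"):
        c=get_calibration(n);a,d=read_camera(n);cv2.imwrite(f'pics/L_{n}.png',a);P=cloud(c,d)
        q=P[:,:,:2]-f0;x=q@u;y=q@w;z=P[...,2];hs=cv2.cvtColor(a,cv2.COLOR_BGR2HSV)
        ok=(abs(y)<68)&(x>-90)&(x<140)&(z>70)&(z<240)&(hs[...,1]<60)&(hs[...,2]>55)
        X=x[ok]-75;Z=z[ok]-79;r=np.hypot(X,Z);k=(r>20)&(r<165);t=np.arctan2(Z,-X)[k]
        h,b=np.histogram(t,bins=60,range=(-.3,2.2));i=h.argsort()[-3:];print(n,k.sum(),[(b[j].round(2),h[j]) for j in i])
if __name__=='__main__':look()
E
python3 ang.py
```

```text
8.5167 [467.4  63.3  81.8] [-1.2 -0.1 -2.9] [ 0.01  0.45 -0.02]
wrist 45585 [(np.float64(0.08), np.int64(31)), (np.float64(0.16), np.int64(11104)), (np.float64(0.12), np.int64(34450))]
scene 1048 [(np.float64(0.08), np.int64(105)), (np.float64(0.16), np.int64(149)), (np.float64(0.12), np.int64(715))]
side 745 [(np.float64(0.2), np.int64(81)), (np.float64(0.12), np.int64(142)), (np.float64(0.16), np.int64(417))]
```

Emit:
servo_tool:
  moves: [0.002, 0, 0.015, 0, 0, 0.005, 0, 0.03, 0, 0, 0.0085, 0, 0.044, 0, 0, 0.015, 0.001, 0.063, 0, 0, 0.022, 0.001, 0.082, 0, 0, 0.03, 0.0015, 0.1, 0, 0, 0.04, 0.002, 0.117, 0, 0, 0.05, 0.0025, 0.133, 0, 0, 0.062, 0.003, 0.15, 0, 0, 0.062, 0.003, 0.15, 0, 0]

```text
t: 9.5
eef_pos: [493.9, 64.5, 142.4]
tcp_rot: [3.141, -0.003, 0.049]
ft_force: [0.4, -0.2, -0.8]
opening: 0.063
grip_force: 30.0
```

```bash
python3 ang.py
```

```text
9.5 [493.9  64.5 142.4] [ 0.4 -0.2 -0.8] [ 0.02  0.04 -0.  ]
wrist 42640 [(np.float64(-0.05), np.int64(902)), (np.float64(0.74), np.int64(1407)), (np.float64(0.7), np.int64(39620))]
scene 313 [(np.float64(-0.09), np.int64(29)), (np.float64(-0.05), np.int64(65)), (np.float64(0.7), np.int64(183))]
side 535 [(np.float64(-0.05), np.int64(58)), (np.float64(0.74), np.int64(137)), (np.float64(0.7), np.int64(162))]
```

Emit:
servo_tool:
  moves: [0.021, 0.001, 0.022, 0, 0, 0.042, 0.002, 0.044, 0, 0, 0.066, 0.003, 0.061, 0, 0, 0.091, 0.0045, 0.078, 0, 0, 0.118, 0.006, 0.09, 0, 0, 0.146, 0.0075, 0.101, 0, 0, 0.175, 0.009, 0.108, 0, 0, 0.205, 0.01, 0.1135, 0, 0, 0.235, 0.012, 0.114, 0, 0, 0.265, 0.013, 0.114, 0, 0, 0.285, 0.014, 0.112, 0, 0, 0.285, 0.014, 0.112, 0, 0]

```text
t: 10.65
eef_pos: [607.1, 70.1, 185.1]
tcp_rot: [3.142, -0.0, 0.049]
ft_force: [-0.0, 0.7, 0.0]
opening: 0.059
grip_force: 30.0
```

```bash
python3 ang.py
```

```text
10.65 [607.1  70.1 185.1] [-0.   0.7  0. ] [ 0.04 -0.02 -0.03]
wrist 19842 [(np.float64(1.7), np.int64(1183)), (np.float64(1.78), np.int64(1880)), (np.float64(1.74), np.int64(14436))]
scene 1185 [(np.float64(-0.05), np.int64(85)), (np.float64(1.7), np.int64(221)), (np.float64(1.74), np.int64(594))]
side 567 [(np.float64(-0.05), np.int64(51)), (np.float64(1.74), np.int64(53)), (np.float64(1.78), np.int64(319))]
```

Emit:
servo_tool:
  moves: [-0.08, -0.004, 0, 0, 0, -0.15, -0.006, 0, 0, 0, -0.161, 0.1, 0, 0.034, 0, -0.161, 0.2, 0, 0.034, 0, -0.161, 0.3, -0.05, 0.034, 0, -0.161, 0.4, -0.1, 0.034, 0, -0.161, 0.5, -0.15, 0.034, 0, -0.161, 0.6, -0.2, 0.034, 0, -0.161, 0.6, -0.3, 0.034, 0, -0.161, 0.6, -0.4, 0.034, 0, -0.161, 0.6, -0.43, 0.034, 0, -0.161, 0.6, -0.43, 0.034, 0]

```text
t: 11.8
eef_pos: [539.1, 309.5, 9.9]
tcp_rot: [3.14, 0.007, 0.157]
ft_force: [0.2, -1.2, 0.6]
opening: 0.064
grip_force: 30.0
```

```bash
python3 - <<'E'
from h import *
s=state();print(s['eef_pos'],s['tcp_rot'][2],s['ft_force'],s['moment'])
c=get_calibration("wrist");a,d=read_camera("wrist");P=cloud(c,d);print(P[60:240:15,247].round(1))
E
python3 ang.py | tail -2
```

```text
[539.09648374 309.52782223   9.91291091] 0.1570770575433016 [ 0.24086625 -1.20474305  0.58444504] [ 0.03789858 -0.05360519 -0.0011133 ]
[[ 6.363e+02  3.246e+02  2.000e-01]
 [ 6.285e+02  3.233e+02 -8.000e-01]
 [ 6.203e+02  3.220e+02 -3.000e-01]
 [ 6.120e+02  3.207e+02  2.280e+01]
 [ 6.047e+02  3.196e+02  2.350e+01]
 [ 5.974e+02  3.184e+02  2.460e+01]
 [ 5.895e+02  3.171e+02  2.200e+01]
 [ 5.818e+02  3.159e+02  2.280e+01]
 [ 5.737e+02  3.146e+02  2.250e+01]
 [ 5.654e+02  3.133e+02  2.230e+01]
 [ 5.567e+02  3.119e+02  2.180e+01]
 [ 5.483e+02  3.106e+02  2.260e+01]]
scene 65 [(np.float64(-0.18), np.int64(4)), (np.float64(-0.09), np.int64(22)), (np.float64(-0.05), np.int64(32))]
side 476 [(np.float64(1.82), np.int64(35)), (np.float64(1.74), np.int64(40)), (np.float64(1.78), np.int64(336))]
```

Emit:
servo_tool:
  moves: [0, 0, -0.007, 0, 0, 0, 0, -0.014, 0, 0, 0, 0, -0.014, 0, 0, 0, 0, -0.014, 0, 0.2, 0, 0, -0.014, 0, 0.4, 0, 0, -0.014, 0, 0.5, 0, 0, -0.014, 0, 0.5, 0, 0, -0.014, 0, 0.5, 0, 0, -0.014, 0, 0.5, 0, 0, -0.014, 0, 0.5, 0, 0, -0.014, 0, 0.5]

```text
t: 12.92
eef_pos: [541.6, 310.1, 8.2]
tcp_rot: [3.141, 0.0, 0.156]
ft_force: [0.1, -0.7, -0.3]
opening: 0.5
grip_force: 0.0
```

Emit:
servo_tool:
  moves: [0, 0, 0.1, 0, 0.5, 0, 0, 0.2, 0, 0.5, 0, 0, 0.3, 0, 0.5, 0, 0, 0.4, 0, 0, -0.03, -0.1, 0.48, -0.034, 0, -0.06, -0.2, 0.48, -0.034, 0, -0.1, -0.3, 0.48, -0.034, 0, -0.1, -0.4, 0.48, -0.034, 0, -0.1, -0.5, 0.48, -0.034, 0, -0.1, -0.61, 0.48, -0.034, 0, -0.1, -0.61, 0.48, -0.034, 0, -0.1, -0.61, 0.48, -0.034, 0]

```text
t: 13.92
eef_pos: [501.7, 63.8, 200.4]
tcp_rot: [3.141, -0.0, 0.046]
ft_force: [-0.6, -0.4, 0.3]
opening: 0.004
grip_force: 0.0
```

```bash
python3 - <<'E'
from h import *
s=state();print(s['t'],s['eef_pos'],s['tcp_rot'],s['opening'],s['ft_force'])
c=get_calibration("wrist");a,d=read_camera("wrist");b,e=read_camera("scene");np.savez('v3.npz',a=a,d=d)
P=cloud(c,d);hsv=cv2.cvtColor(a,cv2.COLOR_BGR2HSV)
m=(((hsv[...,0]<8)|(hsv[...,0]>170))&(hsv[...,1]>120)&(hsv[...,2]>60)).astype(np.uint8)
k,l,st,ce=cv2.connectedComponentsWithStats(m)
for j in range(1,k):
    if st[j,4]>150:
        v,u=np.nonzero(l==j);print(st[j],ce[j],plane(c,ce[j],64),np.nanmedian(P[v,u],0),cv2.minAreaRect(np.array([plane(c,(x,y),64)[:2] for x,y in zip(u,v)],np.float32)))
cs=get_calibration("scene");Q=cloud(cs,e)
hs=cv2.cvtColor(b,cv2.COLOR_BGR2HSV);mm=((hs[...,0]<6)|(hs[...,0]>172))&(hs[...,1]>150)&(hs[...,2]>80)
q=Q[mm];q=q[(q[:,1]>250)&(q[:,1]<360)];print('handle',len(q),np.median(q,0),q[:,0].min(),q[:,0].max(),q[:,2].max())
g=cv2.resize(b[60:190,210:400],None,fx=2,fy=2,interpolation=cv2.INTER_CUBIC);g=cv2.resize(g,(280,192))
cv2.imwrite('pics/g.png',np.hstack([a,cv2.copyMakeBorder(g,0,192,0,0,0)]))
E
python3 ang.py
```

```text
13.9167 [501.69659188  63.80337603 200.40898923] [ 3.14136157e+00 -3.16480915e-04  4.57137340e-02] 0.004115324369868525 [-0.60770265 -0.43838987  0.26111486]
[405  54  20  23 165] [415.34545455  64.53939394] [625.27737462 -95.33306161  64.        ] [619.71704685 -78.63359786  95.69381811] ((625.6560668945312, -95.29181671142578), (8.347086906433105, 24.86524200439453), 60.42922592163086)
[ 227   81   42   38 1525] [247.88918033  99.87213115] [581.9667121   66.23771016  64.        ] [581.9815732   66.32048215  64.81246849] ((582.1228637695312, 66.51811218261719), (35.11944580078125, 40.2796630859375), 2.7158823013305664)
[  40  144   35   76 1475] [ 57.06644068 181.52881356] [490.70567224 266.44215327  64.        ] [479.07794479 293.75090636  22.27738075] ((489.488525390625, 266.1390380859375), (82.56937408447266, 25.7345027923584), 9.952762603759766)
handle 188 [477.67393337 304.28873158  21.23035996] 428.4531599170277 518.5957372398873 26.66907540942467
14.0167 [501.8  66.3 200.3] [ 0.1  0.2 -0.1] [ 0.   -0.02 -0.02]
wrist 1372 [(np.float64(-0.13), np.int64(123)), (np.float64(-0.09), np.int64(325)), (np.float64(-0.05), np.int64(835))]
scene 1930 [(np.float64(1.78), np.int64(155)), (np.float64(1.7), np.int64(256)), (np.float64(1.74), np.int64(1271))]
side 535 [(np.float64(-0.05), np.int64(51)), (np.float64(1.74), np.int64(52)), (np.float64(1.78), np.int64(318))]
```

View pics/g.png

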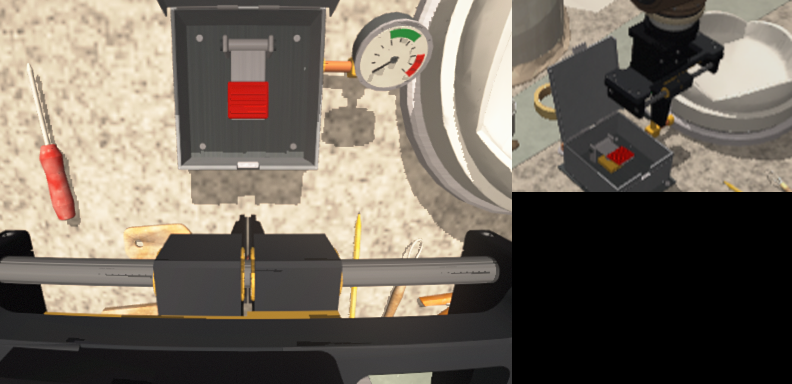

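The view shows the open box with the red pad at (248,100), gauge at (393,58) with its needle at lower left, the screwdriver lying at (50,150), and the cover standing open in the scene inset.

Emit:
servo_tool:
  moves: [0.1, 0, 0, 0, 0, 0.189, 0, 0, 0, 0, 0.189, 0, -0.1, 0, 0, 0.189, 0, -0.2, 0, 0, 0.189, 0, -0.28, 0, 0, 0.189, 0, -0.31, 0, 0, 0.189, 0, -0.31, 0, 0, 0.189, 0, -0.31, 0, 0]

```text
t: 14.83
eef_pos: [577.2, 67.2, 75.9]
tcp_rot: [-3.142, 0.001, 0.051]
ft_force: [0.3, -0.1, 0.5]
opening: 0.008
grip_force: 0.0
```

Down to about z=58 in small steps.

Emit:
servo_tool:
  moves: [0, 0, -0.012, 0, 0, 0, 0, -0.024, 0, 0, 0, 0, -0.034, 0, 0, 0, 0, -0.044, 0, 0, 0, 0, -0.044, 0, 0, 0, 0, -0.044, 0, 0]

```text
t: 15.33
eef_pos: [577.2, 66.2, 58.7]
tcp_rot: [-3.142, 0.0, 0.049]
ft_force: [-1.8, 1.3, 3.5]
opening: 0.003
grip_force: 1.6
```

Emit:
servo_tool:
  moves: [0, 0, -0.005, 0, 0, 0, 0, -0.01, 0, 0, 0, 0, -0.015, 0, 0, 0, 0, -0.015, 0, 0, 0, 0, -0.015, 0, 0]

```text
t: 15.75
eef_pos: [577.0, 66.1, 52.6]
tcp_rot: [3.142, 0.001, 0.05]
ft_force: [-4.2, 0.9, 6.2]
opening: 0.005
grip_force: 3.4
```

```bash
python3 - <<'E'
from h import *
s=state();print(s['eef_pos'],s['ft_force'])
o=[]
for n,r in(("wrist",None),("scene",None),("side",None)):
    c=get_calibration(n);a,d=read_camera(n)
    p=c['R']@np.array([625,-62,95.])+c['t'];x=p[:2]/p[2];x=x*(1+c['k1']*x@x);u=int(c['K'][0,0]*x[0]+c['K'][0,2]);v=int(c['K'][1,1]*x[1]+c['K'][1,2]);print(n,u,v,a.shape)
    w=60 if n=="wrist" else 25
    a=cv2.copyMakeBorder(a,w,w,w,w,0);u=min(max(u,0),511);v=min(max(v,0),383)
    o.append(cv2.resize(a[v:v+2*w,u:u+2*w],(260,260),interpolation=cv2.INTER_CUBIC))
cv2.imwrite('pics/i.png',np.hstack(o))
E
python3 ang.py
```

```text
[576.97593958  66.11372526  52.63334414] [-4.20994505  0.90679057  6.1815894 ]
wrist 525 181 (384, 512, 3)
scene 308 128 (384, 512, 3)
side 237 162 (384, 512, 3)
15.9 [577.   66.1  52.7] [-3.6  1.   5.7] [0.21 0.73 0.01]
wrist 58247 [(np.float64(1.74), np.int64(7140)), (np.float64(0.95), np.int64(8224)), (np.float64(1.7), np.int64(20182))]
scene 1609 [(np.float64(1.78), np.int64(93)), (np.float64(1.7), np.int64(200)), (np.float64(1.74), np.int64(865))]
side 560 [(np.float64(-0.05), np.int64(39)), (np.float64(1.74), np.int64(47)), (np.float64(1.78), np.int64(335))]
```

View pics/i.png

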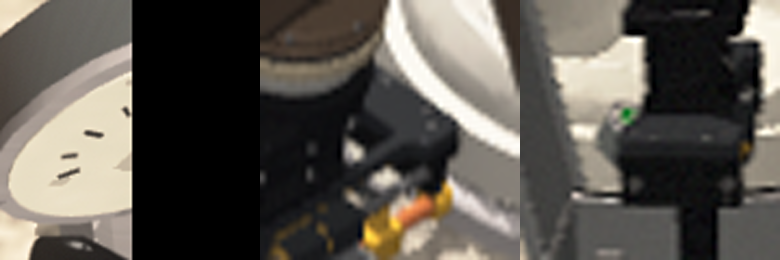

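The gauge is only half in view of the wrist camera (no needle visible on the left half any more). Turning the tool a little on the spot to see the dial.

Emit:
servo_tool:
  moves: [0, 0, 0, -0.03, 0, 0, 0, 0, -0.06, 0, 0, 0, 0, -0.09, 0, 0, 0, 0, -0.11, 0, 0, 0, 0, -0.11, 0]

```text
t: 16.47
eef_pos: [577.9, 66.5, 53.0]
tcp_rot: [-3.141, -0.002, -0.3]
ft_force: [-1.1, 3.2, 6.1]
opening: 0.002
grip_force: 3.2
```

Run:
```python
from h import *
s=state();print(s['eef_pos'],s['ft_force'],s['tcp_rot'])
c=get_calibration("wrist");a,d=read_camera("wrist")
cv2.imwrite('pics/j.png',cv2.resize(a[60:290,282:512],(690,590),interpolation=cv2.INTER_CUBIC))
```

```text
[577.92511692  66.50973046  53.03945072] [-1.07679145  3.15710181  6.12585192] [-3.14069944e+00 -1.67894680e-03 -3.00216437e-01]
```

View pics/j.png

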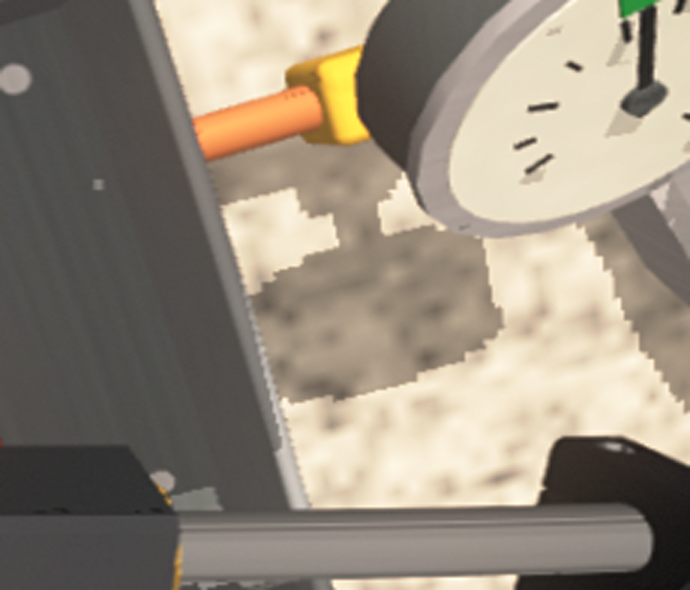

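The needle at (648,60) points up, just inside the green's left edge (622,10). Pressing about 1 mm more to be nearer mid-green.

Emit:
servo_tool:
  moves: [0, 0, -0.003, -0.02, 0, 0, 0, -0.003, -0.04, 0, 0, 0, -0.003, -0.04, 0, 0, 0, -0.003, -0.04, 0, 0, 0, -0.003, -0.04, 0, 0, 0, -0.003, -0.04, 0]

```text
t: 17.02
eef_pos: [578.1, 66.5, 51.9]
tcp_rot: [-3.14, -0.002, -0.422]
ft_force: [-0.2, 4.4, 7.5]
opening: 0.006
grip_force: 3.3
```

```bash
python3 - <<'E'
from h import *
s=state();print(s['eef_pos'],s['ft_force'],s['tcp_rot'])
c=get_calibration("wrist");a,d=read_camera("wrist")
cv2.imwrite('pics/k.png',cv2.resize(a[20:170,362:512],(590,590),interpolation=cv2.INTER_CUBIC))
E
python3 ang.py
```

```text
[578.09674104  66.47566963  51.92261773] [-0.23271611  4.41952184  7.47434207] [-3.14032670e+00 -1.92656813e-03 -4.21793516e-01]
17.0667 [578.1  66.5  51.9] [-0.7  4.4  6.1] [0.87 0.06 0.05]
wrist 53720 [(np.float64(0.82), np.int64(4202)), (np.float64(1.74), np.int64(8786)), (np.float64(1.7), np.int64(15831))]
scene 1573 [(np.float64(-0.05), np.int64(90)), (np.float64(1.7), np.int64(125)), (np.float64(1.74), np.int64(786))]
side 586 [(np.float64(-0.05), np.int64(46)), (np.float64(1.74), np.int64(51)), (np.float64(1.78), np.int64(325))]
```

View pics/k.png

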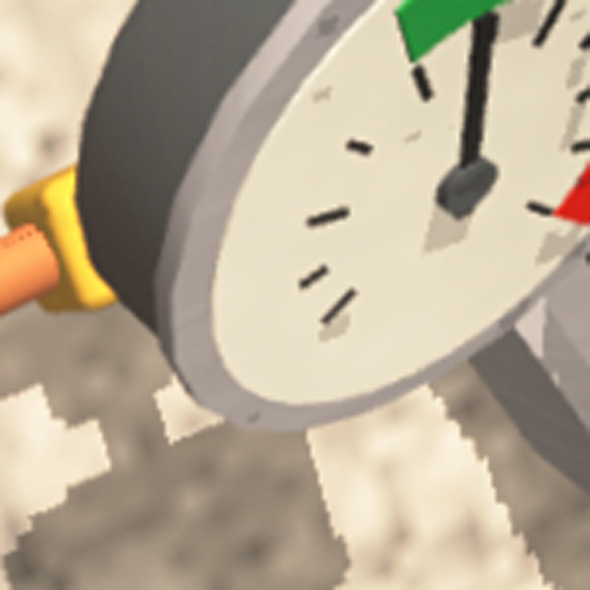

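The needle at (485,20) stands between the 1.8 tick (423,83) and the 2.7 tick (545,20), so it reads about 2.3, mid-green. The cover angle measures about 1.75 rad.

```bash
python3 -c "
from cell import *
print(job_done())"
```

```text
the job is handed in; nothing more can be done
None
```

The job is handed in, with no verdict returned: the screwdriver levered the cover up and swung it back (about 1.75 rad), it now lies flat on the bench, and the fingers are holding the lever down with the needle at about 2.3, mid-green.

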